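# Drive the stuck crank pin out of the dough roller

### The job

The crank of the dough roller is held on its shaft by a stuck cross pin. Take the drift punch from its wooden block, feel for the small hole in the top of the crank's square hub, and press the pin steadily down with the punch until it is fully out of the hub, down in the bore of the block below. Then stand the punch back in its block; never force the punch hard against the machine, and leave the other things where they are.

Things in the scene. Friction and masses are not known exactly. Their poses are not given: they have to be found in the camera images.
- machine: Hand-cranked dough roller of bare steel, fixed to the worktop: foot 130 (x) x 150 (y) mm, 107 mm high, origin at the centre of its underside. From its +y end a level shaft runs out along its own +y to a square hub. From the hub the crank arm goes along +x (up to 130 mm out, all below 82 mm height).
- hub_in (a point): On the machine 128 mm along its +y, at the level of the hub's flat top (86 mm up): where the hole's middle would be with the shaft pushed fully in. The shaft has end play: shaft, hub, pin, crank and block stand together 4 to 20 mm farther out along the machine's +y, different each time, not measured, and do not shift when pressed. Across (machine's x) the hole is true to this point.
- hub_foot (a point): On the worktop under hub_in. The steel hub is 36 (x) x 40 (y) x 36 (z) mm, its top flat and level. A vertical hole 10 mm in diameter with a 1.5 mm chamfer goes through its middle, from the top right through; the pin is in it. The hub rests on a light wooden block, 56 x 50 x 50 mm, with an 18 mm bore under the hole.
- pin (a joint): Travel of the stuck pin downward, m: starts at 0 to 0.004, bottom stop at 0.042. Steel, 8.4 mm in diameter, 31 mm long, 13 mm head on its underside in the block's bore: it only goes down. At 0 its upper end lies 5 mm below the hub's top; past 0.031 it is out of the hub. Stuck evenly all the way: needs about 9 N, plus 25 N per m/s of speed, and stays where left.
- punch_grip (a point): Drift punch, plain steel, 142 mm long, 130 to 210 g, upright at the start in its wooden block. This point is on its axis in the middle of its round handle (18 mm in diameter, 64 mm long), 112 mm above the end of its tip; z points up the punch. Below the handle: a 24 mm collar (underside 72 mm above the tip end), a 12 mm shank, and the tip, 7 mm in diameter, 50 mm long.
- punch_tip (a point): Centre of the flat lower end of the punch's tip; z points up along the punch.
- holder: Wooden block of the punch, fixed, 60 x 60 mm, 76 mm high, origin at the centre of its underside, with one vertical through hole 14 mm in diameter in the middle of its top. The punch hangs in it by the collar, its tip end 4 mm above the worktop.
- mug_mid (a point): Bystander: beige mug, 81 x 117 x 132 mm; this point is half-way up. Loose, leave alone.
- tin_mid (a point): Bystander: low round tin, 76 mm wide, 58 mm high; this point is half-way up. Loose, leave alone.
- carton_mid (a point): Bystander: small carton, 30 x 80 x 58 mm; this point is half-way up. Loose, leave alone.
Things that resemble listed ones, but are neither listed nor needed, are in the scene too. Leave any pink or turquoise look-alike of the holder alone.

How it is judged (in metres and radians):
On the way, in this order (a step that is already met when the one before it is completed fails the run):
1. the punch is lifted out of its block (height (world z) of punch_tip above 0.08 m), for 0.1 s.
2. the pin is driven out of the hub with the punch's tip in the hub's hole (value of joint pin above 0.031 m and height (world z) of punch_tip below 0.06 m and horizontal distance between punch_tip and hub_in below 0.026 m), for 0.1 s.
At the end, for the whole second after the job is handed in: The pin is driven down at least 31 mm, so that it is wholly out of the hub, and the punch stands released and still in the hole of its wooden block, its collar on the block (within 8 mm), upright within 0.12 rad (value of joint pin above 0.031 m and horizontal distance between punch_tip and holder below 0.008 m and height (world z) of punch_tip below 0.012 m and angle between punch_tip's own z axis and vertical below 0.12 rad and linear speed of punch below 0.02 m/s); the robot touches nothing.
It fails at once if the punch presses on the machine or its pin with more than 50 N (contact force between punch and machine above 50 N).
It fails at once if a bystander is shifted by more than 20 mm (distance of any of mug_mid, tin_mid, carton_mid from where it was at the start of the episode above 0.02 m).
It also fails if it takes over 61 s, if anything falls off the work surface, if the arm or the gripper's body presses on something with over 40 N, if the wrist force passes 120 N, or if a joint passes its speed limit or range.

### The arm

A 6-joint arm with a two-finger parallel gripper is mounted at the origin on a cart in front of the work surface, level with it; the furniture and walls round the work are solid. World frame = base frame: x ahead of the robot, y to its left, z up, the work surface at z = 0. Lengths are in mm, angles in rad, forces in N, time in s.
With the tool pointing down it reaches from about 275 to 750 mm from the base axis. Payload 10.2 kg.
Tool frame: the origin (TCP) lies between the finger pads; the fingertips stand 17 mm ahead of it and the grasp point (between the pads) lies 2 mm behind it; z points along the fingers, y is the line along which they close (so a half turn about z gives the same grasp; the last joint's range is limited). The gripper opens to 85 mm and grips with 20 to 120 N. Pads are 22 mm wide; open, the fingers measure 114 mm over their backs; the gripper's body (76 mm by 85 mm) begins 54 mm behind the grasp point. The pads swing forward as they close: fully open they stand 13 mm farther back than shut.
Start: joints at [1.072, 0.313, 1.498, -0, 1.331, -0.223], TCP at [142.979, 505.162, 248.294] pointing down, gripper open.
Joint ranges: [-2.94, 2.94], [-0.97, 2.17], [0.19, 2.56], [-1.23, 4.37], [0.02, 3.11], [-2.88, 2.88]. Speed limits (rad/s): [2.39, 2.39, 3.01, 3.14, 3.14, 3.14].

### API

Orientations are given as a unit quaternion [w, x, y, z].
In Python, from rig import * gives the robot as it stands.
- The arm moves only by the tool step_arm, never from a script. Its argument "commands" is text: rows parted by semicolons, each of 7 numbers parted by spaces: the opening, from 0 (shut) to 1 (fully open), then the shift along the tool's x, y, z in cm, then the turn, a rotation vector about the tool's x, y, z in rad. In form: hand x y z rx ry rz; .... A call has 1 to 20 rows; each row is the pose to reach, as a shift and turn from the pose commanded when the call began, along the tool's axes at that moment; what a row does not reach only later rows make up. A row lasts 1/12 s, in which the tool goes at most 41.7 mm and 7.16 degrees, less where a joint would pass 70% of its speed; a pose out of reach is approached as far as the arm can. A call with a gripper value outside its range is refused whole. The fingers move at their own pace and stop on an object; "newtons" is the grip in N (left out, the last holds). Time passes only in rows, so rows that repeat a pose let the fingers close. It gives the time, the measured TCP pose, the force, the opening and the grip force at its end, in the units of the state.
- sense(): the state, without advancing time (a new reading comes with each control period).
- capture(name): name is "side" or "top"; returns the picture (384x512x3 uint8, red, green, blue); there is no depth.
- camera_model(name): a dict with "mtx" (3x3 intrinsics, pixels), "k1" (the pictures are not rectified: a ray, as slopes to the right and down, at radius r is drawn at 1 + k1 r^2 times it, then the intrinsics apply), "eye" and "rotation" of the camera in the world. Camera axes: x right, y down, z forward; pixel columns grow to the right and rows downward; lengths in mm; the calibration is good to about 2 mm. A picture is of the moment at which its call begins. camera_model takes no time and is no camera call.
- finish_job(): hands the job in; it is judged then, once.
Trained networks look in the newest picture that a camera, given by its name, has taken for a name from the list of things; names that differ only in an ending like _2 or _b are one class to them, and where a whole thing is asked for, a point or a joint stands for the part that bears it (a point fixed in the world has none). Each returns a list of dicts, best first, with "score" (0 to 1); they miss things now and then, are a little off and sometimes report something else, mostly with a low value. They report only what shows in the picture. A call takes as long as a camera call. They do not tell look-alikes from the thing itself.
- search_frame(camera, label): "rect" ([centre column, centre row, width, height] in pixels, round what is visible of it).
- trace(camera, label): "mask" (384x512 bool, what is visible of it) and "rect" ([centre column, centre row, width, height] in pixels, round what is visible of it).
- spot_point(camera, label): "xy" ([column, row] in pixels: a listed point, or the origin of a listed thing).
The state is a dict: "time_s": time; "joints": joint angles; "dq": joint speeds; "tau": joint torques, N m; "eef_pos": TCP position; "ee_rot": TCP orientation; "force": force on the tool from outside, world axes, zero at the start; "wrist_torque": the same for the moment, N m; "grip_width": opening from 0.0 (shut) to 1.0 (fully open); "grip_force": force on a finger pad.
Only numpy, scipy, OpenCV 4.12 (cv2) and the standard library are available. Lean on these libraries where they do the work, as an engineer would, in place of code of your own. Each camera call takes 0.05 s, during which the arm holds its last target. There are 200 camera calls.

## Working session

There is one attempt and no reset: what is moved stays moved. The work goes in short steps, Python scripts to look and compute and a tool call to move; the robot and the scene stay as the last step left them, time stands still between calls to the robot, and variables do not carry over. Pictures are saved under pics/ and viewed, at most 10 in all, crops included, and the job is handed in when it is done.

Besides the shell and the picture viewer there is one more tool, called after "Call:" as a command line: name --argument value ..., lists and objects as JSON in quotes. step_arm: Moves the arm, as the interface text tells. Its arguments: {"type":"object","properties":{"commands":{"type":"string"},"newtons":{"type":"number"}},"required":["commands"]}

```bash
mkdir -p pics; cat > h.py <<'E'
from rig import *
import numpy as np, cv2
from scipy.spatial.transform import Rotation as R
from scipy.optimize import least_squares
def ray(c,uv):
    m=camera_model(c);K=np.array(m['mtx']);d=np.linalg.inv(K)@[uv[0],uv[1],1]
    p=d[:2]/d[2];q=p.copy()
    for _ in range(20): q=p/(1+m['k1']*(q@q))
    v=np.array(m['rotation'])@[q[0],q[1],1]
    return np.array(m['eye'],float),v/np.linalg.norm(v)
def proj(c,P):
    m=camera_model(c);v=np.array(m['rotation']).T@(np.array(P,float)-m['eye'])
    q=v[:2]/v[2];q=q*(1+m['k1']*(q@q));K=np.array(m['mtx'])
    return (K@[q[0],q[1],1])[:2]
def tri(a,b):
    (e,d),(f,g)=a,b
    s=np.linalg.lstsq(np.stack([d,-g],1),f-e,rcond=None)[0]
    p,q=e+s[0]*d,f+s[1]*g
    return (p+q)/2,np.linalg.norm(p-q)
def atz(c,uv,z):
    e,d=ray(c,uv);return e+d*(z-e[2])/d[2]
def save(c,n,box=None,k=1):
    im=capture(c)
    if box: im=im[box[1]:box[3],box[0]:box[2]]
    im=cv2.resize(im,None,fx=k,fy=k,interpolation=cv2.INTER_CUBIC)
    cv2.imwrite('pics/'+n,im[...,::-1])
E
python3 - <<'E'
from h import *
a=capture('side');b=capture('top')
im=np.vstack([a,b]) if 0 else np.hstack([a,b])
cv2.imwrite('pics/a.png',cv2.resize(a,None,fx=1.5,fy=1.5)[...,::-1]);cv2.imwrite('pics/b.png',cv2.resize(b,None,fx=1.5,fy=1.5)[...,::-1])
for c in('side','top'):
    m=camera_model(c);print(c,np.round(m['eye']),np.round(m['rotation'],2).tolist(),m['mtx'][0][0],m['k1'])
    for l in('machine','hub_in','hub_foot','punch_grip','punch_tip','holder','mug_mid','tin_mid','carton_mid'):
        print(c,l,[(round(d['score'],2),np.round(d['xy'],1).tolist()) for d in spot_point(c,l)])
print(sense())
E
```

```text
side [   3. 1275.  637.] [0.12, -0.15, 0.81, -0.55] 423.26112823900684 -0.021330734617597234
side machine [(0.89, [273.5, 199.2]), (0.2, [260.6, 214.2])]
side hub_in [(0.91, [260.7, 189.6])]
side hub_foot [(0.84, [260.0, 209.3]), (0.65, [276.5, 195.7])]
side punch_grip [(0.62, [222.6, 214.3]), (0.26, [297.6, 176.8])]
side punch_tip []
side holder [(0.88, [232.0, 228.2]), (0.62, [260.7, 258.3]), (0.58, [226.2, 246.8])]
side mug_mid [(0.8, [206.6, 253.7])]
side tin_mid [(0.95, [180.9, 250.0])]
side carton_mid [(0.56, [181.7, 252.8]), (0.45, [300.4, 176.6]), (0.41, [228.4, 249.0]), (0.39, [258.5, 191.7])]
top [  -4. -254. 1314.] [-0.18, 0.83, -0.52, 0.12] 466.1540671509423 -0.16127391431952204
top machine [(0.72, [313.5, 222.4]), (0.18, [275.1, 186.6])]
top hub_in [(0.87, [277.1, 188.1])]
top hub_foot [(0.65, [278.6, 204.1])]
top punch_grip [(0.57, [187.2, 147.3])]
top punch_tip []
top holder [(0.94, [188.4, 161.7]), (0.77, [171.3, 196.8]), (0.59, [242.9, 171.8])]
top mug_mid [(0.95, [143.6, 136.6])]
top tin_mid [(0.7, [173.8, 122.5])]
top carton_mid [(0.7, [376.2, 254.1]), (0.61, [175.5, 122.1]), (0.44, [314.5, 220.6])]
{'time_s': 1.0, 'joints': array([ 1.07161839e+00,  3.12917934e-01,  1.49769919e+00, -2.50100566e-05,
        1.33104632e+00, -2.23362736e-01]), 'dq': array([ 0.0007878 ,  0.00076238,  0.0005345 , -0.00182055,  0.00088712,
        0.00063707]), 'tau': array([ 1.14217721e-04, -4.12180066e+01, -2.59894109e+01, -2.29826110e-04,
        5.41115860e-04,  1.34444626e-06]), 'eef_pos': array([142.97015088, 505.15277748, 248.28529822]), 'ee_rot': array([-1.14938342e-06,  1.37467939e-01,  9.90506216e-01, -3.74082751e-05]), 'force': array([-0.40739401, -0.56963022,  0.2655507 ]), 'wrist_torque': array([ 0.04606668,  0.04315024, -0.01268371]), 'grip_force': 0.0, 'grip_width': 1.002957129810225}
```

View pics/a.png

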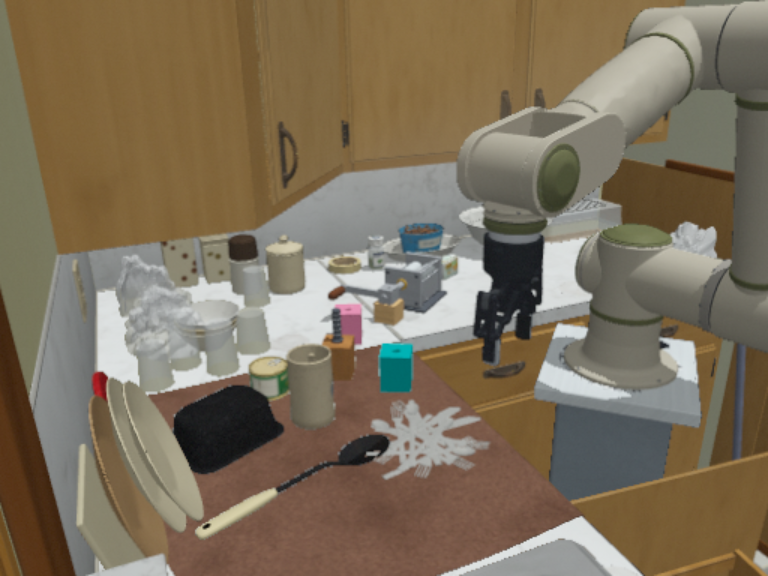

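View pics/b.png

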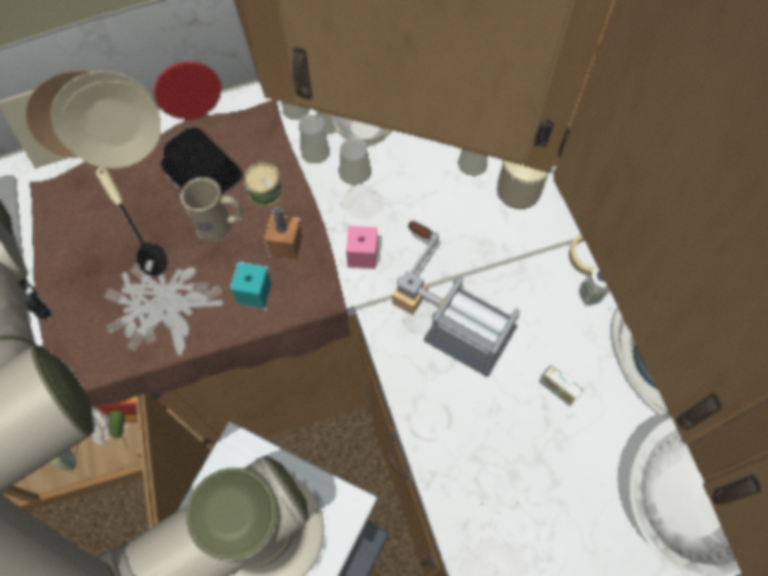

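```bash
python3 - <<'E'
from h import *
S={'machine':[(273.5,199.2)],'hub_in':[(260.7,189.6)],'hub_foot':[(260,209.3)],'grip':[(222.6,214.3)],'holder':[(232,228.2),(260.7,258.3),(226.2,246.8)],'mug':[(206.6,253.7)],'tin':[(180.9,250)],'carton':[(300.4,176.6)]}
T={'machine':[(313.5,222.4)],'hub_in':[(277.1,188.1)],'hub_foot':[(278.6,204.1)],'grip':[(187.2,147.3)],'holder':[(188.4,161.7),(171.3,196.8),(242.9,171.8)],'mug':[(143.6,136.6)],'tin':[(173.8,122.5)],'carton':[(376.2,254.1)]}
for k in S:
  for s in S[k]:
    for t in T[k]:
      p,e=tri(ray('side',s),ray('top',t));print(k,s,t,p.round(1),round(e,1))
E
```

```text
Traceback (most recent call last):
  File "h.py", line 9, in ray
    v=np.array(m['rotation'])@[q[0],q[1],1]
      ~~~~~~~~~~~~~~~~~~~~~~~^~~~~~~~~~~~~~
ValueError: matmul: Input operand 1 has a mismatch in its core dimension 0, with gufunc signature (n?,k),(k,m?)->(n?,m?) (size 3 is different from 4)
```

The side view shows the punch in the brown block at about (228,235) in full-size pixels, with the pink block at (232,215) and the turquoise at (264,245). In the top view the same blocks are at brown (188,158), pink (241,165) and turquoise (167,190). The hub is at about (273,190) in the top view. The camera rotation is a quaternion, so I'll fix that in the helper.

```bash
sed -i "s/np.array(m\['rotation'\])/Rm(m)/g" h.py; cat >> h.py <<'E'
def Rm(m): return R.from_quat(m['rotation'],scalar_first=True).as_matrix()
E
python3 - <<'E'
from h import *
S={'machine':[(273.5,199.2)],'hub_in':[(260.7,189.6)],'hub_foot':[(260,209.3)],'grip':[(222.6,214.3)],'holder':[(232,228.2),(260.7,258.3),(226.2,246.8)],'mug':[(206.6,253.7)],'tin':[(180.9,250)],'carton':[(300.4,176.6)]}
T={'machine':[(313.5,222.4)],'hub_in':[(277.1,188.1)],'hub_foot':[(278.6,204.1)],'grip':[(187.2,147.3)],'holder':[(188.4,161.7),(171.3,196.8),(242.9,171.8)],'mug':[(143.6,136.6)],'tin':[(173.8,122.5)],'carton':[(376.2,254.1)]}
for k in S:
  for s in S[k]:
    for t in T[k]:
      p,e=tri(ray('side',s),ray('top',t));
      if e<25: print(k,s,t,p.round(1),round(e,1))
a=capture('side')[160:260,190:310];b=capture('top')[130:250,160:360]
cv2.imwrite('pics/c.png',cv2.resize(a,None,fx=6,fy=6,interpolation=2)[...,::-1]);cv2.imwrite('pics/d.png',cv2.resize(b,None,fx=4,fy=4,interpolation=2)[...,::-1])
E
```

```text
machine (273.5, 199.2) (313.5, 222.4) [ 5.248e+02 -1.829e+02  3.000e-01] 8.8
hub_in (260.7, 189.6) (277.1, 188.1) [532.6 -51.5  90.3] 4.2
hub_foot (260, 209.3) (278.6, 204.1) [532.7 -62.5   4.3] 12.8
grip (222.6, 214.3) (187.2, 147.3) [531.9 243.8 114.7] 10.4
holder (232, 228.2) (188.4, 161.7) [508.9 233.5  68.3] 7.9
holder (232, 228.2) (242.9, 171.8) [583.2  88.1  -9.8] 1.7
holder (260.7, 258.3) (171.3, 196.8) [409.4 249.2  -7.7] 9.8
holder (226.2, 246.8) (188.4, 161.7) [526.3 253.1  13.7] 1.4
holder (226.2, 246.8) (242.9, 171.8) [606.7 103.6 -76.3] 9.3
mug (206.6, 253.7) (143.6, 136.6) [513.9 400.9  72.6] 7.8
tin (180.9, 250) (173.8, 122.5) [619.9 358.8  39.8] 1.7
carton (300.4, 176.6) (376.2, 254.1) [ 488.  -389.3   35.9] 16.0
```

View pics/c.png

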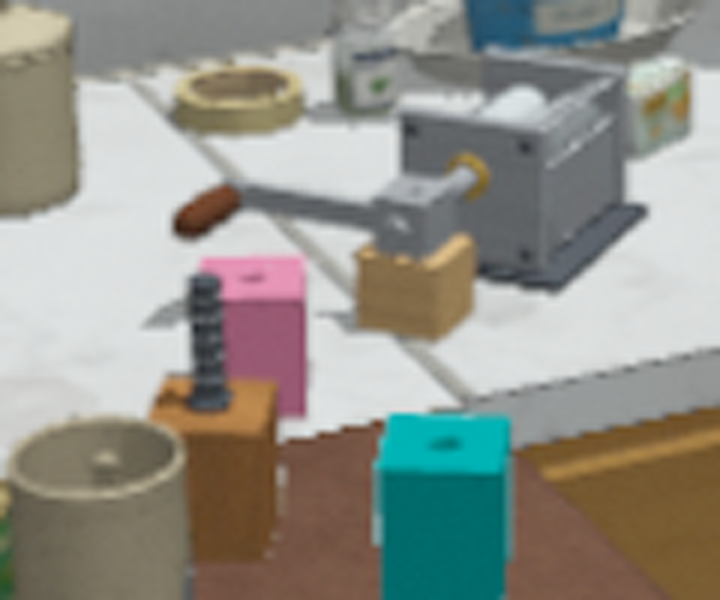

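View pics/d.png

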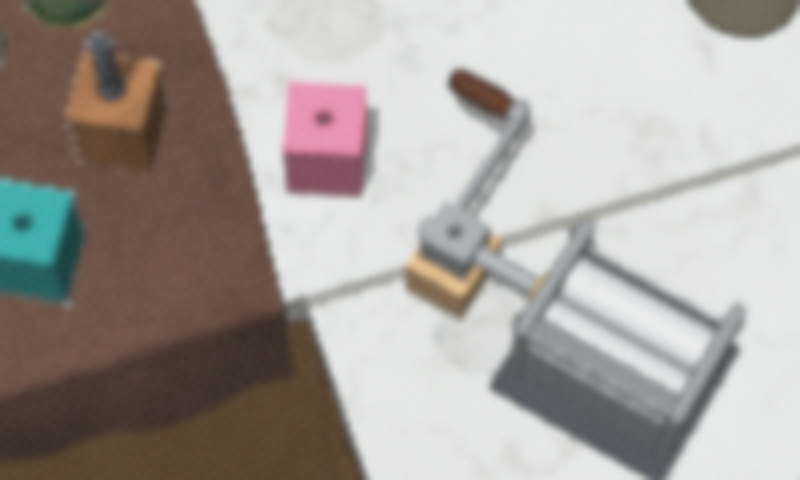

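Candidates are brown (side 226,230 / top 188,158), pink (side 232,212 / top 241,162) and turquoise (side 264,245 / top 167,186). The brown wooden block is the holder because the punch stands in it. The hub hole shows at side (257.8,191.3) / top (273.5,187.8).

```bash
python3 - <<'E'
from h import *
for n,s,t in [('ptop',(224,206.8),(184.8,140.5)),('collar',(224.8,226.3),(187.8,153.2)),('hole',(257.8,191.3),(273.5,187.7))]:
  p,e=tri(ray('side',s),ray('top',t));print(n,p.round(1),round(e,1))
for c,t in(('top',(273.5,187.7)),('side',(257.8,191.3))): print('hole z86',atz(c,t,86).round(1))
print('ptop',atz('top',(184.8,140.5),146).round(1),atz('side',(224,206.8),146).round(1))
print('collar z79',atz('top',(187.8,153.2),79).round(1),atz('side',(224.8,226.3),79).round(1))
# masks
for c in('side','top'):
  for l in('punch_grip','holder'):
    for d in trace(c,l)[:3]: 
      m=d['mask'];ys,xs=np.nonzero(m);print(c,l,round(d['score'],2),np.round(d['rect'],1),m.sum())
# machine top frame corners in top crop (z~107?) : roller frame edges
for n,u in [('gold',(540,285)),('cornerL',(520,325)),('cornerT',(588,228)),('cornerR',(738,312)),('cornerB',(672,412))]:
  print(n,atz('top',(u[0]/4+160,u[1]/4+130),107 if n!='gold' else 68).round(1))
E
```

```text
ptop [529.7 247.3 143.8] 1.1
collar [528.2 245.7  77.8] 5.0
hole [535.4 -39.8  85.8] 3.8
hole z86 [533.2 -40.4  86. ]
hole z86 [537.7 -41.   86. ]
ptop [529.3 246.6 146. ] [526.6 252.4 146. ]
collar z79 [525.  244.3  79. ] [530.3 246.3  79. ]
side punch_grip 0.46 [224.8 217.8   2.3  27.3] 144
side holder 0.86 [227.8 238.4  20.6  35.5] 432
side holder 0.73 [232.8 215.3  14.9  26.8] 315
side holder 0.72 [261.6 246.1  26.   34.1] 722
top punch_grip 0.5 [184.8 147.8   9.8  16.5] 90
top holder 0.74 [185.9 160.7  28.7  32.3] 590
top holder 0.73 [166.7 190.7  23.8  28.2] 683
top holder 0.65 [240.9 166.2  28.1  30.4] 618
gold [ 529.6 -112.3   68. ]
cornerL [ 478.9 -116.8  107. ]
cornerT [ 568.8 -129.2  107. ]
cornerR [ 556.3 -251.   107. ]
cornerB [ 466.7 -238.   107. ]
```

Call:
step_arm --commands "1 -11 -3.6 0 0 0 0; 1 -44.1 -14.4 2 0 0 0; 1 -44.1 -14.4 2.8 0 0 0; 1 -44.1 -14.4 2.8 0 0 0; 1 -44.1 -14.4 2.8 0 0 0; 1 -44.1 -14.4 2.8 0 0 0; 1 -44.1 -14.4 2.8 0 0 0; 1 -44.1 -14.4 2.8 0 0 0; 1 -44.1 -14.4 2.8 0 0 0; 1 -44.1 -14.4 2.8 0 0 0; 1 -44.1 -14.4 2.8 0 0 0; 1 -44.1 -14.4 2.8 0 0 0; 1 -44.1 -14.4 2.8 0 0 0; 1 -44.1 -14.4 2.8 0 0 0; 1 -44.1 -14.4 2.8 0 0 0; 1 -44.1 -14.4 2.8 0 0 0; 1 -44.1 -14.4 2.8 0 0 0"

```text
time_s: 2.72
eef_pos: [527.3, 247.4, 220.7]
ee_rot: [0.0, 0.137, 0.991, 0.0]
force: [-0.1, 0.5, -0.2]
grip_width: 0.999
grip_force: 0.0
```

Call:
step_arm --commands "1 0 0 4 0 0 0; 1 0 0 7 0 0 0; 1 0 0 9 0 0 0; 1 0 0 10.5 0 0 0; 1 0 0 10.5 0 0 0; 1 0 0 10.5 0 0 0"

```text
time_s: 3.22
eef_pos: [527.8, 246.9, 115.5]
ee_rot: [-0.0, 0.137, 0.991, -0.0]
force: [0.3, 0.1, -0.1]
grip_width: 0.999
grip_force: 0.0
```

```bash
python3 - <<'E'
from h import *
a=capture('side')[180:250,190:260];b=capture('top')[115:185,150:220]
cv2.imwrite('pics/e.png',np.hstack([cv2.resize(i,(400,400),interpolation=2) for i in(a,b)])[...,::-1])
s=sense();print(s['eef_pos'],s['force'])
for c in('side','top'):
  for l in('punch_grip',):
    print(c,[(round(d['score'],2),np.round(d['xy'],1).tolist()) for d in spot_point(c,l)])
  print(proj(c,s['eef_pos']))
E
```

```text
[528.54467378 246.96819946 116.80888385] [-1.19474301  0.01703892  0.52361108]
side [(0.68, [222.2, 212.2])]
[224.66457337 215.03811652]
top [(0.57, [183.6, 148.0])]
[185.93283351 145.69692893]
```

View pics/e.png

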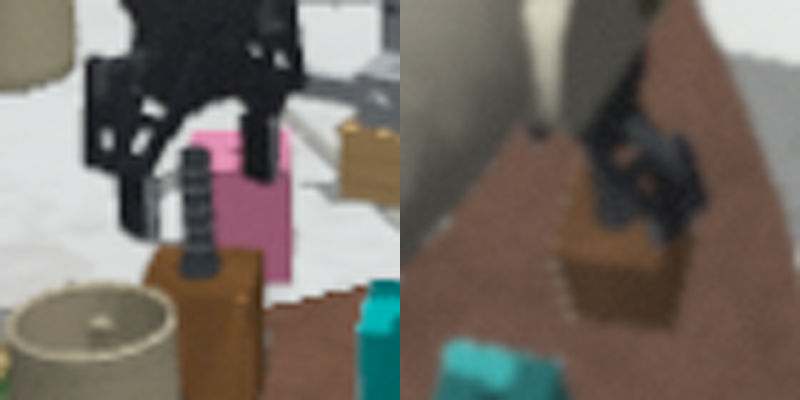

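The side crop shows the brown block's punch handle (crop 198,210) midway between the fingertips at (140,220) and (262,165). I'll close on it.

Call:
step_arm --commands "0 0 0 0 0 0 0; 0 0 0 0 0 0 0; 0 0 0 0 0 0 0; 0 0 0 0 0 0 0; 0 0 0 0 0 0 0; 0 0 0 0 0 0 0; 0 0 0 0 0 0 0; 0 0 0 0 0 0 0; 0 0 0 0 0 0 0; 0 0 0 0 0 0 0; 0 0 0 0 0 0 0; 0 0 0 0 0 0 0" --newtons 30

```text
time_s: 4.42
eef_pos: [528.2, 246.8, 115.3]
ee_rot: [0.0, 0.137, 0.991, 0.0]
force: [2.4, 4.5, -1.4]
grip_width: 0.196
grip_force: 30.1
```

Call:
step_arm --commands "0 0 0 0 0 0 0; 0 0 0 0 0 0 0; 0 0 0 0 0 0 0; 0 0 0 -2 0 0 0; 0 0 0 -4 0 0 0; 0 0 0 -6 0 0 0; 0 0 0 -8 0 0 0; 0 0 0 -10 0 0 0; 0 0 0 -11 0 0 0; 0 0 0 -11 0 0 0; 0 0 0 -11 0 0 0" --newtons 100

```text
time_s: 5.33
eef_pos: [527.8, 246.2, 224.5]
ee_rot: [-0.0, 0.138, 0.99, -0.0]
force: [-0.4, 0.3, -3.1]
grip_width: 0.186
grip_force: 99.1
```

Call:
step_arm --commands "0 -0.9 -2.7 0 0 0 0; 0 -2.1 -6.7 0 0 0 0; 0 -3.2 -10.2 0 0 0 0; 0 -4.2 -13.5 0 0 0 0; 0 -5.2 -16.8 0 0 0 0; 0 -6.3 -20.2 0 0 0 0; 0 -7.3 -23.5 0 0 0 0; 0 -8.1 -26 0 0 0 0; 0 -8.5 -27.4 0 0 0 0; 0 -8.5 -27.4 0 0 0 0; 0 -8.5 -27.4 0 0 0 0; 0 -8.5 -27.4 0 0 0 0; 0 -8.5 -27.4 0 0 0 0"

```text
time_s: 6.42
eef_pos: [535.1, -39.2, 224.8]
ee_rot: [-0.0, 0.137, 0.991, 0.0]
force: [0.2, 0.1, -2.0]
grip_width: 0.186
grip_force: 99.1
```

```bash
python3 - <<'E'
from h import *
a=capture('side');b=capture('top');np.savez('v1.npz',a=a,b=b)
a=a[165:215,235:285];b=b[160:210,250:300]
cv2.imwrite('pics/f.png',np.hstack([cv2.resize(i,(400,400),interpolation=2) for i in(a,b)])[...,::-1])
s=sense();p=s['eef_pos'];print(p,s['force'])
t=p-[0,0,111.3]
for c in('side','top'): print(c,proj(c,t),proj(c,[t[0],t[1],86]),[(round(d['score'],2),np.round(d['xy'],1).tolist()) for d in spot_point(c,'punch_tip')])
E
```

```text
[535.19533567 -39.32649248 225.10107277] [-0.76769566  0.64993772 -0.98833377]
side [258.14346716 184.27881277] [258.27153226 191.53866385] [(0.46, [257.8, 185.4])]
top [273.78216714 182.86637565] [273.47385486 187.00746371] [(0.63, [274.4, 182.6])]
```

View pics/f.png

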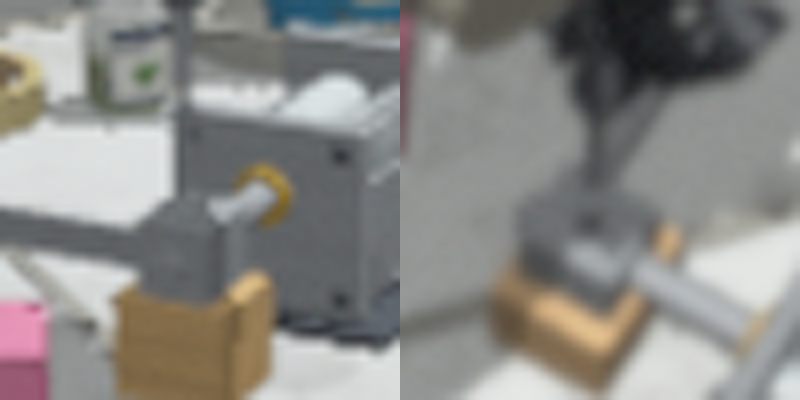

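```bash
python3 - <<'E'
from h import *
s=sense();p=s['eef_pos'];print(p)
A=np.array([[-.962,.272],[.272,.962]])
for c,uv in(('top',(272.8,187.9)),('side',(258.1,191.8))):
  h=atz(c,uv,86);print(c,h.round(1),'tool',(A@(h-p)[:2]).round(1))
h,e=tri(ray('top',(272.8,187.9)),ray('side',(258.1,191.8)));print(h.round(1),e,'tool',(A@(h-p)[:2]).round(1))
E
```

```text
[535.26343823 -39.64668484 225.28564174]
top [531.7 -38.8  86. ] tool [ 3.6 -0.2]
side [534.8 -36.7  86. ] tool [1.2 2.7]
[533.9 -38.2  84.8] 3.129079799482655 tool [1.7 1. ]
```

Call:
step_arm --commands "0 0.2 0.1 0.8 0 0 0; 0 0.2 0.1 1.6 0 0 0; 0 0.2 0.1 2.2 0 0 0; 0 0.2 0.1 2.4 0 0 0; 0 0.2 0.1 2.5 0 0 0; 0 0.2 0.1 2.6 0 0 0; 0 0.2 0.1 2.7 0 0 0; 0 0.2 0.1 2.8 0 0 0; 0 0.2 0.1 2.8 0 0 0; 0 0.2 0.1 2.8 0 0 0"

```text
time_s: 7.45
eef_pos: [533.6, -38.8, 197.4]
ee_rot: [0.0, 0.137, 0.991, -0.0]
force: [-0.7, -0.8, -1.4]
grip_width: 0.189
grip_force: 99.1
```

Call:
step_arm --commands "0 0 0 0.1 0 0 0; 0 0 0 0.2 0 0 0; 0 0 0 0.2 0 0 0"

```text
time_s: 7.7
eef_pos: [533.6, -38.8, 195.1]
ee_rot: [-0.0, 0.137, 0.991, -0.0]
force: [-0.2, -0.5, -1.5]
grip_width: 0.183
grip_force: 99.1
```

Call:
step_arm --commands "0 0 0 0.1 0 0 0; 0 0 0 0.1 0 0 0; 0 0 0 0.1 0 0 0"

```text
time_s: 7.95
eef_pos: [533.6, -38.8, 194.2]
ee_rot: [-0.0, 0.137, 0.991, -0.0]
force: [0.1, -0.4, -2.1]
grip_width: 0.189
grip_force: 99.1
```

Call:
step_arm --commands "0 0 0 0.1 0 0 0; 0 0 0 0.2 0 0 0; 0 0 0 0.3 0 0 0; 0 0 0 0.3 0 0 0"

```text
time_s: 8.28
eef_pos: [533.6, -38.8, 191.1]
ee_rot: [-0.0, 0.137, 0.991, -0.0]
force: [-0.6, -1.2, -2.5]
grip_width: 0.185
grip_force: 99.0
```

Call:
step_arm --commands "0 0 0 0.1 0 0 0; 0 0 0 0.2 0 0 0; 0 0 0 0.3 0 0 0; 0 0 0 0.3 0 0 0"

```text
time_s: 8.62
eef_pos: [533.9, -38.8, 188.8]
ee_rot: [0.0, 0.137, 0.991, -0.0]
force: [-0.3, -0.1, 3.5]
grip_width: 0.186
grip_force: 99.7
```

Call:
step_arm --commands "0 0 0 0.1 0 0 0; 0 0 0 0.2 0 0 0; 0 0 0 0.3 0 0 0; 0 0 0 0.4 0 0 0; 0 0 0 0.5 0 0 0"

```text
time_s: 9.03
eef_pos: [534.0, -38.9, 184.3]
ee_rot: [0.001, 0.137, 0.991, -0.0]
force: [-1.1, 0.5, 8.0]
grip_width: 0.184
grip_force: 99.9
```

Call:
step_arm --commands "0 0 0 0.1 0 0 0; 0 0 0 0.2 0 0 0; 0 0 0 0.3 0 0 0; 0 0 0 0.4 0 0 0; 0 0 0 0.5 0 0 0; 0 0 0 0.6 0 0 0; 0 0 0 0.7 0 0 0; 0 0 0 0.8 0 0 0; 0 0 0 0.9 0 0 0; 0 0 0 1.0 0 0 0"

```text
time_s: 9.87
eef_pos: [534.0, -38.9, 174.3]
ee_rot: [0.001, 0.137, 0.991, -0.0]
force: [-1.7, -0.3, 8.3]
grip_width: 0.189
grip_force: 99.9
```

Force is steady and lateral load is low, so I'll keep pressing.

Call:
step_arm --commands "0 0 0 0.1 0 0 0; 0 0 0 0.2 0 0 0; 0 0 0 0.3 0 0 0; 0 0 0 0.4 0 0 0; 0 0 0 0.5 0 0 0; 0 0 0 0.6 0 0 0; 0 0 0 0.7 0 0 0; 0 0 0 0.8 0 0 0; 0 0 0 0.9 0 0 0; 0 0 0 1.0 0 0 0; 0 0 0 1.1 0 0 0; 0 0 0 1.2 0 0 0"

```text
time_s: 10.87
eef_pos: [534.0, -38.9, 162.3]
ee_rot: [0.001, 0.137, 0.991, -0.0]
force: [-0.9, -0.2, 7.7]
grip_width: 0.185
grip_force: 99.9
```

Call:
step_arm --commands "0 0 0 0.1 0 0 0; 0 0 0 0.2 0 0 0; 0 0 0 0.3 0 0 0; 0 0 0 0.4 0 0 0; 0 0 0 0.5 0 0 0; 0 0 0 0.6 0 0 0; 0 0 0 0.6 0 0 0; 0 0 0 0.6 0 0 0"

```text
time_s: 11.53
eef_pos: [534.0, -38.8, 156.1]
ee_rot: [0.001, 0.137, 0.991, -0.0]
force: [-2.0, -0.9, 6.0]
grip_width: 0.187
grip_force: 99.9
```

Call:
step_arm --commands "0 0 0 0.1 0 0 0; 0 0 0 0.2 0 0 0; 0 0 0 0.3 0 0 0; 0 0 0 0.3 0 0 0; 0 0 0 0.3 0 0 0"

```text
time_s: 11.95
eef_pos: [533.9, -38.8, 153.1]
ee_rot: [0.001, 0.137, 0.991, -0.0]
force: [-2.0, 0.1, 5.9]
grip_width: 0.184
grip_force: 99.9
```

Call:
step_arm --commands "0 0 0 -0.5 0 0 0; 0 0 0 -1.5 0 0 0; 0 0 0 -3 0 0 0; 0 0 0 -4.5 0 0 0; 0 0 0 -6 0 0 0; 0 0 0 -7.2 0 0 0; 0 0 0 -7.2 0 0 0; 0 0 0 -7.2 0 0 0; 0 0 0 -7.2 0 0 0"

```text
time_s: 12.7
eef_pos: [533.3, -38.6, 223.6]
ee_rot: [-0.001, 0.137, 0.991, 0.0]
force: [0.7, -0.0, -1.5]
grip_width: 0.185
grip_force: 99.0
```

Call:
step_arm --commands "0 0.9 2.7 0 0 0 0; 0 2.1 6.7 0 0 0 0; 0 3.2 10.2 0 0 0 0; 0 4.2 13.5 0 0 0 0; 0 5.2 16.8 0 0 0 0; 0 6.3 20.2 0 0 0 0; 0 7.3 23.5 0 0 0 0; 0 7.9 26 0 0 0 0; 0 8.3 27.3 0 0 0 0; 0 8.3 27.35 0 0 0 0; 0 8.3 27.35 0 0 0 0; 0 8.3 27.35 0 0 0 0; 0 8.3 27.35 0 0 0 0"

```text
time_s: 13.78
eef_pos: [528.4, 245.7, 224.2]
ee_rot: [-0.0, 0.138, 0.99, -0.0]
force: [-0.4, -0.1, -1.5]
grip_width: 0.189
grip_force: 99.1
```

```bash
python3 - <<'E'
from h import *
a=capture('side');b=capture('top')
a=a[195:245,200:250];b=b[130:180,165:215]
cv2.imwrite('pics/g.png',np.hstack([cv2.resize(i,(400,400),interpolation=2) for i in(a,b)])[...,::-1])
s=sense();p=s['eef_pos'];print(p,s['force'])
t=p-[0,0,111.3]
for c in('side','top'): print(c,proj(c,t),proj(c,[t[0],t[1],76]),[(round(d['score'],2),np.round(d['xy'],1).tolist()) for d in spot_point(c,'punch_tip')])
E
```

```text
[528.47192795 245.93274315 224.320261  ] [ 0.30231773  0.42559425 -1.43990136]
side [224.89616845 216.06310043] [225.4535411  227.23417429] [(0.59, [221.1, 212.7]), (0.51, [182.9, 249.9])]
top [186.39195966 146.48957157] [188.03477188 152.59479683] [(0.39, [188.8, 147.3])]
```

View pics/g.png

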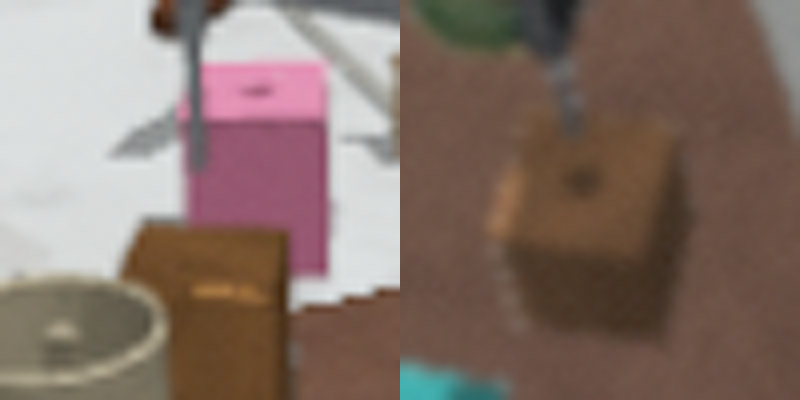

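The top crop puts the tip at (186.5,146.9) and the hole at (187.8,152.6), where the projection predicts (188.0,152.6). They line up, so I'll lower the punch.

Call:
step_arm --commands "0 0 0.05 1 0 0 0; 0 0 0.05 2 0 0 0; 0 0 0.05 3 0 0 0; 0 0 0.05 3.5 0 0 0; 0 0 0.05 4 0 0 0; 0 0 0.05 4.4 0 0 0; 0 0 0.05 4.7 0 0 0; 0 0 0.05 4.7 0 0 0"

```text
time_s: 14.65
eef_pos: [528.2, 247.5, 176.8]
ee_rot: [-0.0, 0.137, 0.991, -0.0]
force: [1.1, -1.0, -1.2]
grip_width: 0.186
grip_force: 99.1
```

Call:
step_arm --commands "0 0 0 1 0 0 0; 0 0 0 1.5 0 0 0; 0 0 0 2 0 0 0; 0 0 0 2.4 0 0 0; 0 0 0 2.8 0 0 0; 0 0 0 2.8 0 0 0"

```text
time_s: 15.15
eef_pos: [528.0, 247.4, 148.4]
ee_rot: [-0.001, 0.137, 0.991, -0.0]
force: [-0.1, -0.3, -2.5]
grip_width: 0.185
grip_force: 99.1
```

Call:
step_arm --commands "0 0 0 0.5 0 0 0; 0 0 0 1 0 0 0; 0 0 0 1.5 0 0 0; 0 0 0 2 0 0 0; 0 0 0 2.4 0 0 0; 0 0 0 2.7 0 0 0; 0 0 0 2.9 0 0 0; 0 0 0 2.9 0 0 0"

```text
time_s: 15.82
eef_pos: [528.2, 247.4, 119.8]
ee_rot: [-0.0, 0.137, 0.991, -0.0]
force: [0.2, 0.8, -1.3]
grip_width: 0.189
grip_force: 99.1
```

Call:
step_arm --commands "0 0 0 0.1 0 0 0; 0 0 0 0.2 0 0 0; 0 0 0 0.3 0 0 0; 0 0 0 0.3 0 0 0"

```text
time_s: 16.15
eef_pos: [528.3, 247.5, 117.2]
ee_rot: [-0.0, 0.137, 0.991, -0.0]
force: [0.2, -0.7, -1.8]
grip_width: 0.185
grip_force: 99.1
```

Call:
step_arm --commands "0 0 0 0.1 0 0 0; 0 0 0 0.15 0 0 0; 0 0 0 0.15 0 0 0; 0.3 0 0 0.15 0 0 0; 0.5 0 0 0.15 0 0 0; 1 0 0 0.15 0 0 0; 1 0 0 0.15 0 0 0; 1 0 0 0.15 0 0 0; 1 0 0 0.15 0 0 0; 1 0 0 0.15 0 0 0; 1 0 0 0.15 0 0 0; 1 0 0 0.15 0 0 0; 1 0 0 0.15 0 0 0; 1 0 0 0.15 0 0 0" --newtons 30

```text
time_s: 17.32
eef_pos: [528.4, 247.5, 115.8]
ee_rot: [-0.0, 0.137, 0.991, -0.0]
force: [0.4, -0.3, 0.1]
grip_width: 1.001
grip_force: 0.0
```

Call:
step_arm --commands "1 0 0 -2 0 0 0; 1 0 0 -5 0 0 0; 1 0 0 -8 0 0 0; 1 0 0 -12 0 0 0; 1 0 0 -15 0 0 0; 1 -2 -6 -15 0 0 0; 1 -3 -10 -15 0 0 0; 1 -4.5 -14 -15 0 0 0; 1 -4.5 -14 -15 0 0 0; 1 -4.5 -14 -15 0 0 0"

```text
time_s: 18.15
eef_pos: [533.8, 96.6, 265.9]
ee_rot: [0.0, 0.14, 0.99, -0.0]
force: [-1.0, -0.2, -1.5]
grip_width: 0.999
grip_force: 0.0
```

```bash
python3 - <<'E'
from h import *
a=capture('side');b=capture('top')
a=a[175:245,200:270];b=b[130:200,165:235]
cv2.imwrite('pics/h.png',np.hstack([cv2.resize(i,(400,400),interpolation=2) for i in(a,b)])[...,::-1])
s=sense();print(s['eef_pos'],s['force'],s['grip_width'])
E
```

```text
[533.61333135 100.01697098 265.8891744 ] [0.24331601 0.38560988 0.36158196] 0.9988223591296338
```

View pics/h.png

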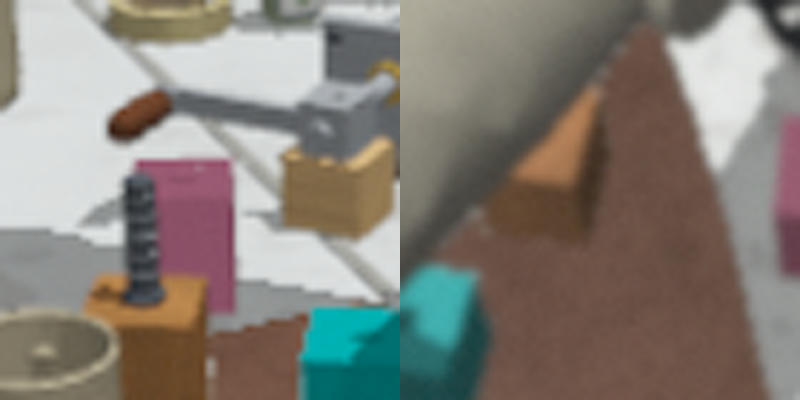

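The side crop shows the punch upright in the brown block with its collar seated (crop 142,295), and the gripper is clear of everything. I'll hand in.

```bash
python3 -c "
from rig import *
print(finish_job())"
```

```text
the job is handed in; nothing more can be done
None
```

I pressed the pin down to about 38 mm of travel by my tip-height estimate (31 mm needed), stood the punch back upright in its brown block, and handed the job in at about 18 s; no verdict was shown.

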